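# Fish the memory stick out of the organiser's slot with a hooked pick

### The job

A memory stick has slipped into the narrow covered slot of the desk organiser. Take the hooked pick from its stand, reach in over the stick, set the hook down gently behind it and drag the stick out with the pick alone until it lies flat on the desk pad wholly outside, just in front of the slot, then put the pick back in its stand. Work lightly: do not press the pick hard on the pad, the organiser or the stick, do not touch the stick with the gripper or lift it, and leave the jar, the can and the mouse where they are.

Things in the scene. Friction and masses are not known exactly. Their poses are not given: they have to be found in the camera images.
- pad: thin firm desk pad, fixed, 360 (x) by 335 (y) by 2, on the wooden desk top (whose surface is at height 0); the organiser stands on it and it is the floor of the slot. Origin: centre of its underside
- organiser: low plywood desk organiser, fixed, 110 long (x), 136 wide (y), 42 high; two drawer fronts with round knobs (standing out 11) face the robot. Midway between them is the mouth of a straight slot 16 wide. Origin: centre of the mouth, on the pad (2 above the desk); x points into the slot, away from the robot, y across it, z up
- slot_roof (a point): the slot's roof: front edge, middle of the underside, 42 above the pad, of a clear acrylic plate 4 thick, 40 wide (only its pale edges and screws show), that covers the whole slot from mouth to back. The slot is open only at the mouth; its floor is the bare pad, its back wall 100 behind the mouth. Things on top: up to 54 high. Axes as the organiser's
- stick_mid (a point): memory stick, about 25 g, lying flat in the slot: 40 long (x), 13 wide, 11 high; white body, thinner steel plug at its -x end, towards the mouth. The point is its centre; x runs along it, into the slot. It starts wholly inside, its near end 8 to 25 behind the mouth, its far end 48 to 65. Only friction holds it
- stick: the same memory stick as a whole: origin at the centre of its underside, axes as for its centre point
- pick_grip (a point): hooked pick, about 145 g: centre of its upright wooden handle, the place to grasp, 22 by 22 and reaching 29 up and down from here. Under it a collar plate 42 (x) by 32 (y) by 5, underside 34 below this point, rests on the stand. z points up the handle, x along the hook's arm. It balances 5 to 15 off the handle's axis towards +x
- pick: the same pick as a whole; origin: middle of the collar's underside, same axes. A shank 10 thick goes down; from its foot an arm 6 thick runs level along +x; 85 from the shank axis it ends in a blade turned down, 4 thick, 10 wide, bottom edge 22 below the arm's axis
- shank_end (a point): lower end of the pick shank's fixed tube, 79 below the grip point, axes as the pick's. Below it the shank is telescopic, its setting different every time and not measured: the blade's bottom edge is 109 to 159 below the grip point. It stays put under less than 30 N. Touch the pad lightly with the blade, out in front of the slot, to learn it
- stand_seat (a point): the pick's fixed plywood stand: two upright cheeks 70 long (x), 10 thick, 140 high, 16 apart, on a base 90 by 70 by 8. The point: middle of the gap at the cheeks' top, where the collar's centre sits; x along the gap, z up. Seated, the pick's arm points to +x in the gap, its grip point is 34 above here. Lift it straight out, lower it straight back
- jar: bystander: small white-capped jar, 52 across, 65 high, standing loose; origin at the centre of its underside
- can: bystander: small green can, 52 across, 75 high, standing loose; origin at the centre of its underside
- mouse: bystander: black computer mouse, 100 by 58 by 25, loose; origin at the centre of its underside
There are look-alikes about, which are no part of the job. Of the things like the pick, leave any that is pink or turquoise; of the rest the smaller one is meant.

How it is judged:
On the way, in this order (a step that is already met when the one before it is completed fails the run):
1. the pick is lifted out of its stand (z of pick_grip in the frame of stand_seat above 0.06 m), for 0.1 s.
2. the pick's hook is in the slot and draws the stick: the stick has come half out of the mouth with the pick touching it (x of stick_mid in the frame of organiser below 0.005 m and contact force between pick and stick above 0.02 N).
3. the stick is wholly outside the slot, in front of its mouth (x of stick_mid in the frame of organiser between -0.16 and -0.022 m and y of stick_mid in the frame of organiser between -0.06 and 0.06 m and height (world z) of stick_mid below 0.012 m and angle between stick_mid's own z axis and vertical below 0.2 rad), for 0.2 s.
At the end, for the whole second after the job is handed in: Stick flat and at rest on the pad wholly outside the slot, its centre 22 to 160 mm before the mouth, within 60 mm of the slot's line. Pick back in its stand, released, at rest: within 4 mm of its seated height, 15 mm along the gap, 8 mm across; upright to 0.1 rad, arm along the gap to 0.35 rad (all of step 3 and z of pick_grip in the frame of stand_seat between 0.03 and 0.038 m and x of pick_grip in the frame of stand_seat between -0.015 and 0.015 m and y of pick_grip in the frame of stand_seat between -0.008 and 0.008 m and angle between pick_grip's own z axis and vertical below 0.1 rad and angle between the x axis of pick_grip and the x axis of stand_seat, either way round below 0.35 rad and linear speed of each of pick, stick below 0.02 m/s); the robot touches nothing.
It fails at once if the pick presses on the stick with more than 10 N (contact force between pick and stick above 10 N).
It fails at once if the pick presses on the pad or the organiser with more than 20 N (contact force between pick and pad above 20 N or contact force between pick and organiser above 20 N).
It fails at once if the robot touches the stick (contact force between any of the fingers, the arm and stick above 0.3 N).
It fails at once if the stick is lifted off the pad (height (world z) of stick_mid above 0.03 m).
It fails at once if a bystander is disturbed (distance of any of jar, can, mouse from where it was at the start of the episode above 0.015 m).
It also fails if it takes over 72 s, if anything falls off the work surface, if the arm or the gripper's body presses on something with over 40 N, if the wrist force passes 120 N, or if a joint passes its speed limit or range.

### The arm

A 6-joint arm with a two-finger parallel gripper is mounted at the origin on the work surface. World frame = base frame: x ahead of the robot, y to its left, z up, the work surface at z = 0. Lengths are in m, angles in rad, forces in N, time in s.
With the tool pointing down it reaches from about 0.325 to 0.875 m from the base axis. Payload 4.4 kg.
Tool frame: the origin (TCP) lies midway between the tips of the shut fingers; the grasp point (between the pads) lies 19 mm behind it; z points along the fingers, x is the direction in which the jaws open and shut, and the axes are right-handed (so a half turn about z gives the same grasp; the last joint's range is limited). The gripper opens to 85 mm and grips with 20 to 120 N. Pads are 22 mm wide; open, the fingers measure 114 mm over their backs; the gripper's body (76 mm by 85 mm) begins 54 mm behind the grasp point. The pads swing forward as they close: fully open they stand 13 mm farther back than shut.
Start: joints at [1.183, 0.207, 1.542, -0, 1.393, -0.15], TCP at [0.135, 0.559, 0.231] pointing down, gripper open.
Joint ranges: [-2.73, 2.73], [-0.86, 2.22], [0.23, 2.46], [-1.11, 4.25], [0.08, 2.63], [-2.82, 2.82]. Speed limits (rad/s): [2.79, 2.79, 3.14, 3.14, 3.14, 3.14].

### API

Orientations are given as a unit quaternion [x, y, z, w].
In Python, from plant import robot, optics, close_job gives the robot as it stands. The module is installed in compiled form; this text tells all that it offers.
- The arm moves only by the tool send_rows, never from a script. Its arguments are lists of equal length, an entry for each row: "dp": the shift along the tool's x, y, z in m, a list of three; "yaw": the turn about the tool's z in rad. In form: {"dp": [[x, y, z], ...], "yaw": [yaw, ...]}. A call has 1 to 12 rows; each row shifts and turns the commanded pose from where the row before left it, along the tool's axes as they then stand; what a row does not reach is not made up. A row lasts 1/12 s, in which the tool goes at most 41.7 mm and 7.16 degrees, less where a joint would pass 70% of its speed; a pose out of reach is approached as far as the arm can. A call is refused whole if a number of a shift passes 0.0417 or a number of a turn 0.125, either way. A call with a gripper value outside its range is refused whole. "claw" is the opening, from 0 (shut) to 1 (fully open), set as the call begins (left out, the last holds). The fingers move at their own pace and stop on an object; the grip force is fixed at half the most. Time passes only in rows, so rows that do not move let the fingers close. It gives the time, the measured TCP pose, the force and the opening at its end, in the units of the state.
- robot.state(): the state, without advancing time (a new reading comes with each control period).
- optics.grab_frame(name): name is "scene" or "top"; returns the picture (480x640x3 uint8, red, green, blue); there is no depth.
- optics.camera_model(name): a dict with "fx", "fy", "cx", "cy" (pixels), "rvec" (rotation vector, rad) and "tvec" (3), from world to camera coordinates, as OpenCV has them. Camera axes: x right, y down, z forward; pixel columns grow to the right and rows downward; lengths in m; the calibration is good to about 2 mm. A picture is of the moment at which its call begins. camera_model takes no time and is no camera call.
- close_job(): hands the job in, once; it reports no verdict.
The state is a dict: "time_s": time; "joint_pos": joint angles; "qvel": joint speeds; "joint_torque": joint torques, N m; "eef_pos": TCP position; "tcp_rot": TCP orientation; "wrist_force": force on the tool from outside, world axes, zero at the start; "wrist_torque": the same for the moment, N m; "gripper_width": finger opening in m.
Only numpy, scipy, OpenCV 4.12 (cv2) and the standard library are available. Lean on these libraries where they do the work, as an engineer would, in place of code of your own. Each camera call takes 0.05 s, during which the arm holds its last target.

## Working session

There is one attempt and no reset: what is moved stays moved. The work goes in short steps, Python scripts to look and compute and a tool call to move; the robot and the scene stay as the last step left them, time stands still between calls to the robot, and variables do not carry over. Pictures are saved under pics/ and viewed, and the job is handed in when it is done.

Besides the shell and the picture viewer there is one more tool, called by a JSON object that holds its "method" and its "body", one argument or row to a line. send_rows: Moves the arm, as the interface text tells. Its arguments: {"type":"object","properties":{"dp":{"type":"array","items":{"type":"array","items":{"type":"number"}}},"yaw":{"type":"array","items":{"type":"number"}},"claw":{"type":"number"}},"required":["dp","yaw"]}

```bash
mkdir -p pics; cat > h.py <<'E'
import numpy as np,cv2
from plant import robot,optics,close_job
def cam(n):
    m=optics.camera_model(n);K=np.array([[m['fx'],0,m['cx']],[0,m['fy'],m['cy']],[0,0,1.]])
    R=cv2.Rodrigues(np.array(m['rvec'],float))[0];return K,R,np.array(m['tvec'],float).reshape(3)
def pt(n,u,v,z):
    K,R,t=cam(n);d=R.T@np.linalg.solve(K,[u,v,1.]);c=-R.T@t
    return c+d*(z-c[2])/d[2]
def proj(n,p):
    K,R,t=cam(n);q=K@(R@np.array(p,float)+t);return q[:2]/q[2]
def snap(n,f):
    im=optics.grab_frame(n);cv2.imwrite('pics/'+f,im[:,:,::-1]);return im
def crop(src,f,x0,x1,y0,y1,s):
    im=cv2.imread('pics/'+src)[y0:y1,x0:x1];cv2.imwrite('pics/'+f,cv2.resize(im,None,fx=s,fy=s,interpolation=cv2.INTER_CUBIC))
def tri(a,b):
    A=[];
    P=[]
    for n,uv in (('scene',a),('top',b)):
        K,R,t=cam(n);P.append(K@np.c_[R,t])
    X=cv2.triangulatePoints(P[0],P[1],np.array(a,float).reshape(2,1),np.array(b,float).reshape(2,1))[:,0]
    return X[:3]/X[3]
E
python3 - <<'E'
from h import *
snap('scene','s0.png');snap('top','t0.png')
for n in('scene','top'):
    K,R,t=cam(n);print(n,K[0,0],-R.T@t,R[2])
print(robot.state())
E
```

```text
scene 568.3598799035009 [1.59333056 0.10952091 1.0819263 ] [-0.75591559 -0.00938176 -0.65460187]
top 575.3480624774719 [0.39672431 0.10904951 1.89370875] [ 0.05526096  0.00579146 -0.99845515]
{'time_s': 0.1, 'joint_pos': array([ 1.18349548e+00,  2.07372457e-01,  1.54280214e+00, -2.75376905e-05,
        1.39351723e+00, -1.50496343e-01]), 'qvel': array([ 0.00112074, -0.00395014, -0.00488227,  0.00013489,  0.0002807 ,
       -0.00025722]), 'joint_torque': array([ 4.18064501e-04, -3.84087324e+01, -2.92547625e+01, -3.05165095e-04,
        4.90116334e-03, -2.16686504e-05]), 'eef_pos': array([0.13464947, 0.55830802, 0.23022474]), 'tcp_rot': array([ 7.85681678e-01,  6.18630099e-01, -9.05981980e-04,  5.30111417e-04]), 'wrist_force': array([-0.00986327, -0.03921867, -0.71527965]), 'wrist_torque': array([ 0.03386964, -0.02012297, -0.05096683]), 'gripper_width': 0.08515015144676377}
```

View pics/s0.png

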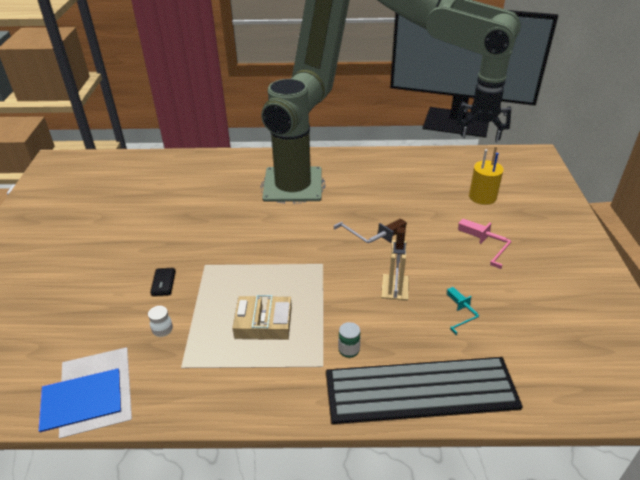

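View pics/t0.png

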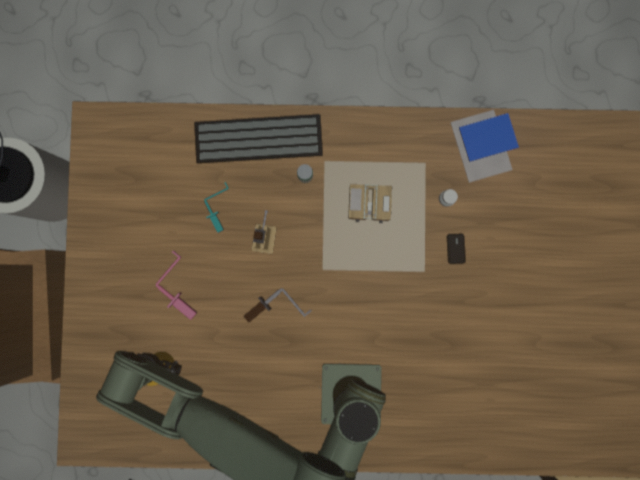

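```bash
python3 - <<'E'
from h import *
crop('s0.png','s0a.png',325,425,200,310,7)
crop('t0.png','t0a.png',230,330,200,330,6) if 0 else crop('t0.png','t0a.png',235,315,205,330,4.7)
crop('s0.png','s0b.png',180,340,255,375,5)
crop('t0.png','t0b.png',315,435,155,280,4.7)
E
```

```text
(no output)
```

View pics/s0a.png

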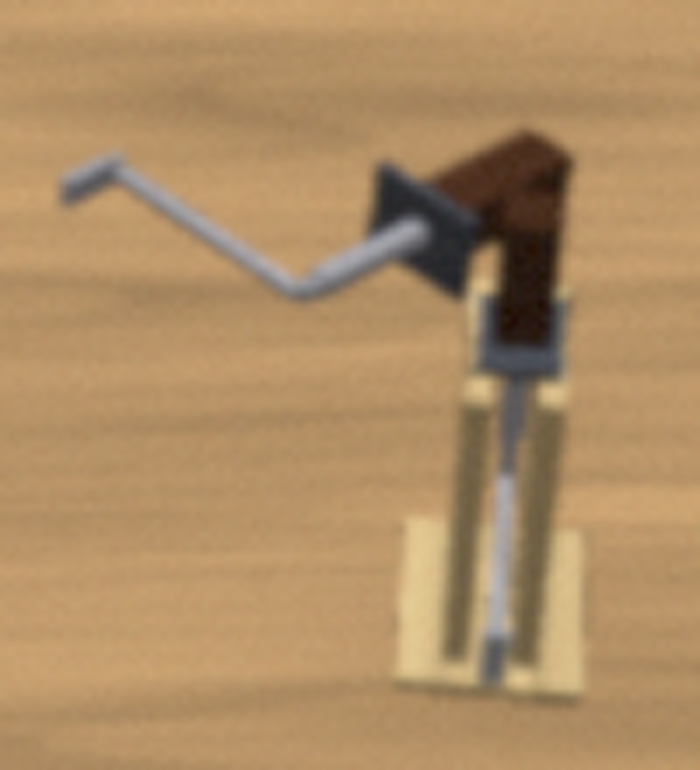

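View pics/t0a.png

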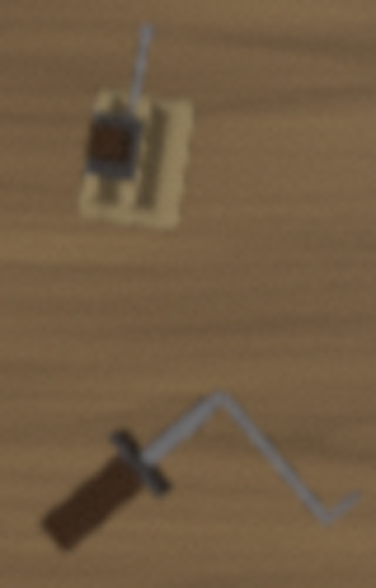

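View pics/s0b.png

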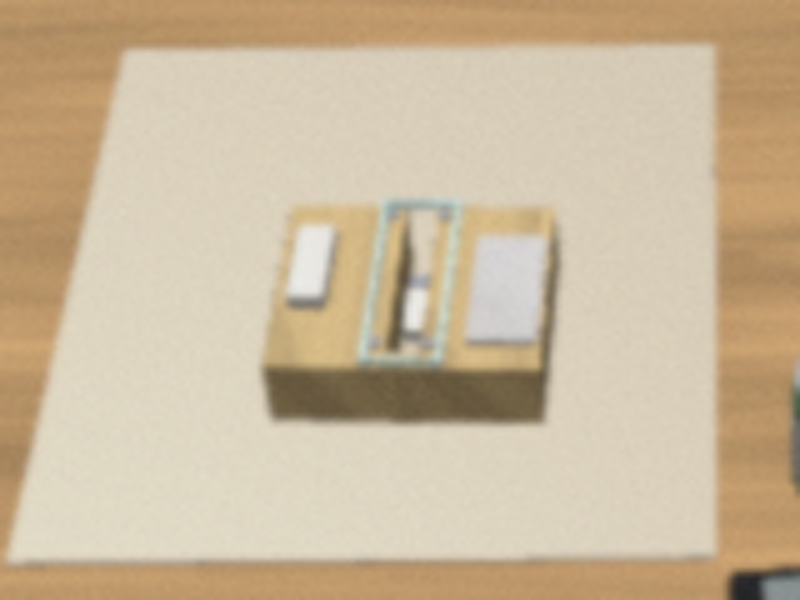

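View pics/t0b.png

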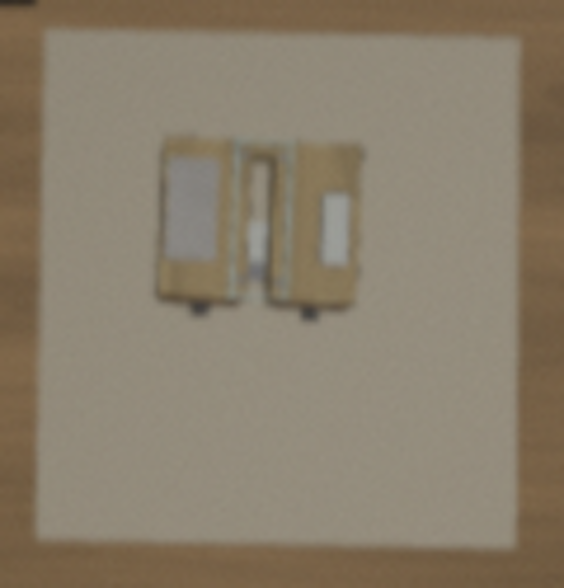

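```bash
python3 - <<'E'
from h import *
T=lambda x,y,z:pt('top',315+x/4.7,155+y/4.7,z)
S=lambda x,y,z:pt('scene',180+x/5,255+y/5,z)
np.set_printoptions(precision=4,suppress=True)
print('pad top');[print(T(*p,.002)) for p in((45,29),(521,37),(516,549),(36,541))]
print('pad scene');[print(S(*p,.002)) for p in((125,48),(716,45),(716,556),(8,561))]
print('org top');[print(T(*p,.044)) for p in((165,136),(362,145),(355,307),(158,298))]
print('org sc');[print(S(*p,.044)) for p in((290,207),(556,207),(545,368),(265,368))]
print('acryl sc');[print(S(*p,.048)) for p in((386,201),(461,203),(441,364),(360,361))]
print('acryl top');[print(T(*p,.048)) for p in((235,140),(295,142),(288,300),(230,299))]
print('stick sc');[print(S(*p,.013)) for p in((410,290),(427,290),(422,332),(404,331))]
T2=lambda x,y,z:pt('top',235+x/4.7,205+y/4.7,z)
S2=lambda x,y,z:pt('scene',325+x/7,200+y/7,z)
print('base top');[print(T2(*p,.008)) for p in((97,92),(193,100),(178,228),(79,216))]
print('base sc');[print(S2(*p,.008)) for p in((407,517),(583,530),(582,692),(396,682))]
print('handle top', T2(112,142,.203))
print('collar T',[T2(*p,.145) for p in((91,113),(139,120),(135,180),(88,172))])
print('hook T',T2(147,30,.08))
print('cheek front tops S',[S2(*p,.14) for p in((461,403),(491,406),(538,406),(569,403))])
for P in ((91,113),):pass
E
```

```text
pad top
[0.757  0.0977 0.002 ]
[ 0.7573 -0.2379  0.002 ]
[ 0.3968 -0.2374  0.002 ]
[0.3961 0.0975 0.002 ]
pad scene
[ 0.3988 -0.2343  0.002 ]
[0.4009 0.1011 0.002 ]
[0.7591 0.1003 0.002 ]
[ 0.7589 -0.2338  0.002 ]
org top
[0.6761 0.014  0.044 ]
[ 0.6723 -0.1216  0.044 ]
[ 0.5604 -0.118   0.044 ]
[0.5641 0.0171 0.044 ]
org sc
[ 0.5679 -0.1172  0.044 ]
[0.5696 0.0193 0.044 ]
[0.6783 0.0184 0.044 ]
[ 0.6769 -0.1172  0.044 ]
acryl sc
[ 0.5682 -0.0676  0.048 ]
[ 0.5701 -0.029   0.048 ]
[ 0.6788 -0.0316  0.048 ]
[ 0.6764 -0.0709  0.048 ]
acryl top
[ 0.6736 -0.0339  0.048 ]
[ 0.673  -0.0751  0.048 ]
[ 0.564  -0.0717  0.048 ]
[ 0.564 -0.032  0.048]
stick sc
[ 0.5975 -0.0558  0.013 ]
[ 0.5976 -0.0471  0.013 ]
[ 0.6264 -0.0475  0.013 ]
[ 0.6256 -0.0566  0.013 ]
base top
[0.5414 0.3206 0.008 ]
[0.5371 0.2533 0.008 ]
[0.4474 0.2618 0.008 ]
[0.4544 0.3311 0.008 ]
base sc
[0.4502 0.2662 0.008 ]
[0.4586 0.3344 0.008 ]
[0.5468 0.3239 0.008 ]
[0.5408 0.2547 0.008 ]
handle top [0.4952 0.2886 0.203 ]
collar T [array([0.5172, 0.3088, 0.145 ]), array([0.5132, 0.2776, 0.145 ]), array([0.4742, 0.2792, 0.145 ]), array([0.4789, 0.3098, 0.145 ])]
hook T [0.5784 0.2799 0.08  ]
cheek front tops S [array([0.5317, 0.271 , 0.14  ]), array([0.5335, 0.2815, 0.14  ]), array([0.5337, 0.2982, 0.14  ]), array([0.5322, 0.3094, 0.14  ])]
```

```bash
python3 - <<'E'
from h import *
crop('s0.png','s0c.png',375,415,215,305,6.6)
crop('t0.png','t0c.png',245,285,210,260,12)
np.set_printoptions(precision=4,suppress=True)
def S3(z):
    R=np.array([[np.cos(-.112),-np.sin(-.112)],[np.sin(-.112),np.cos(-.112)]])
    for b,n in ((np.array([.499,.295]),'scene'),(np.array([.495,.2917]),'top')):
        for l in([35,18],[35,-18],[-35,18],[-35,-18]):
            p=b+R@np.array(l)/1000;u=proj(n,[*p,z]);print(z,n,l,(u-[375,215])*6.6 if n=='scene' else (u-[245,210])*12)
S3(.14);S3(.148)
E
```

```text
0.14 scene [35, 18] [206.438  287.2352]
0.14 scene [35, -18] [110.4396 281.0476]
0.14 scene [-35, 18] [206.3867 168.8856]
0.14 scene [-35, -18] [113.8175 163.1909]
0.14 top [35, 18] [128.2513 173.01  ]
0.14 top [35, -18] [268.1542 191.325 ]
0.14 top [-35, 18] [ 90.7901 445.1546]
0.14 top [-35, -18] [230.9865 463.5759]
0.148 scene [35, 18] [208.2542 271.3103]
0.148 scene [35, -18] [111.8954 265.1378]
0.148 scene [-35, 18] [208.1375 153.1088]
0.148 scene [-35, -18] [115.2332 147.4301]
0.148 top [35, 18] [124.7784 170.5239]
0.148 top [35, -18] [265.3185 188.9219]
0.148 top [-35, 18] [ 87.1384 443.9069]
0.148 top [-35, -18] [227.9748 462.4121]
```

View pics/s0c.png

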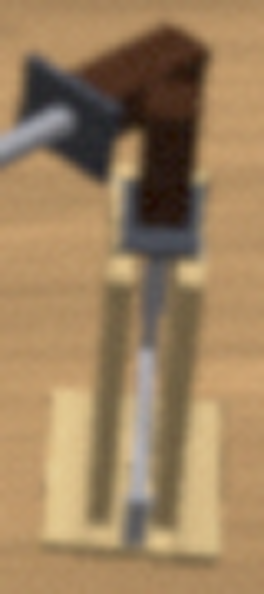

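View pics/t0c.png

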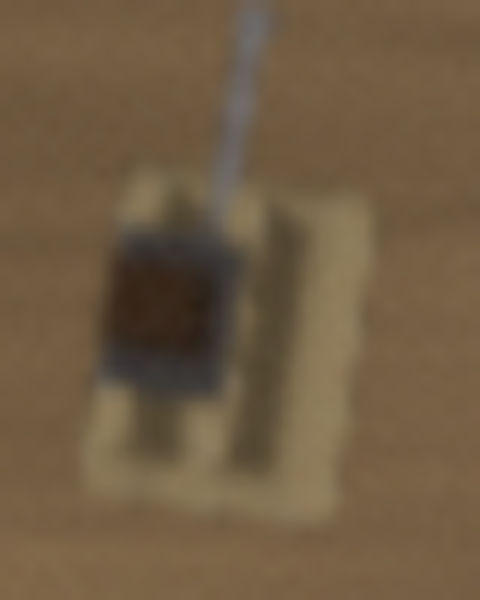

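{"method": "send_rows", "body": {
  "dp": [
    [-0.0142,0.0345,0],
    [-0.0142,0.0345,0],
    [-0.0142,0.0345,0],
    [-0.0142,0.0345,0],
    [-0.0142,0.0345,0],
    [-0.0142,0.0345,0],
    [-0.0142,0.0345,0],
    [-0.0142,0.0345,0],
    [-0.0142,0.0345,0],
    [-0.0142,0.0345,0],
    [-0.0142,0.0345,0],
    [-0.0142,0.0345,0]
  ],
  "yaw": [0,0,0,0,0,0,0,0,0,0,0,0],
  "claw": 1
}}

```text
time_s: 1.1
eef_pos: [0.4983, 0.2947, 0.2307]
tcp_rot: [0.786, 0.619, -0.0, -0.0]
wrist_force: [1.0, 0.8, -0.5]
gripper_width: 0.0855
```

{"method": "send_rows", "body": {
  "dp": [
    [0,0,0],
    [0,0,0],
    [0,0,0],
    [0,0,0],
    [0,0,0],
    [0,0,0],
    [0,0,0],
    [0,0,0],
    [0,0,0],
    [0,0,0],
    [0,0,0],
    [0,0,0]
  ],
  "yaw": [0.1205,0.1205,0.1205,0.1205,0.1205,0.1205,0.1205,0.1205,0.1205,0.1205,0.1205,0.1205]
}}

```text
time_s: 2.1
eef_pos: [0.4969, 0.296, 0.2306]
tcp_rot: [0.998, -0.059, -0.001, 0.0]
wrist_force: [0.5, 0.7, -0.2]
gripper_width: 0.085
```

```bash
cat >> h.py <<'E'
def az():
    s=robot.state();from scipy.spatial.transform import Rotation as Q
    M=Q.from_quat(s['tcp_rot']).as_matrix();return np.arctan2(M[1,0],M[0,0]),M
def need(tx,ty,tz,taz=None):
    s=robot.state();a,M=az();d=np.array([tx,ty,tz])-s['eef_pos']
    print('t',round(s['time_s'],2),'pos',s['eef_pos'].round(4),'az',round(a,4),'tool d',(M.T@d).round(4),'yaw',None if taz is None else round(a-taz,4),'F',s['wrist_force'].round(2),'T',s['wrist_torque'].round(3),'w',round(s['gripper_width'],4),'tilt',M[2].round(4))
E
python3 -c "
from h import *
need(.4975,.295,.153,-.112)"
```

```text
t 2.1 pos [0.4969 0.296  0.2306] az -0.1179 tool d [0.0008 0.0009 0.0776] yaw -0.0059 F [ 0.52  0.74 -0.18] T [ 0.015  0.043 -0.   ] w 0.085 tilt [-1.2e-03  7.0e-04 -1.0e+00]
```

{"method": "send_rows", "body": {
  "dp": [
    [0.001,0.001,0.013],
    [0,0,0.013],
    [0,0,0.013],
    [0,0,0.013],
    [0,0,0.013],
    [0,0,0.013],
    [0,0,0]
  ],
  "yaw": [-0.006,0,0,0,0,0,0]
}}

```text
time_s: 2.68
eef_pos: [0.4956, 0.294, 0.1495]
tcp_rot: [0.999, -0.053, -0.003, 0.002]
wrist_force: [0.2, 0.4, 0.0]
gripper_width: 0.0856
```

```bash
python3 - <<'E'
from h import *
snap('scene','s1.png');snap('top','t1.png')
crop('s1.png','s1a.png',345,445,190,310,5);need(.4975,.295,.153,-.112)
E
```

```text
t 2.78 pos [0.4976 0.2948 0.1524] az -0.106 tool d [-0.0001 -0.0002 -0.0006] yaw 0.006 F [ 0.22 -0.04  0.57] T [0.014 0.037 0.015] w 0.0848 tilt [-0.002   0.0011 -1.    ]
```

View pics/s1a.png

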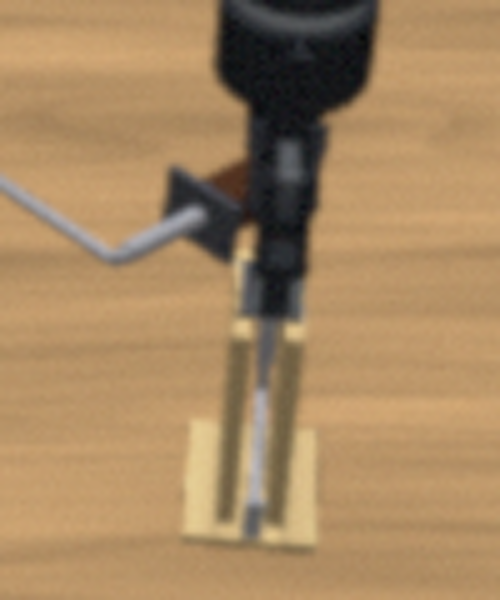

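The open jaw straddles the handle, centred across it (finger at crop x≈283, collar 245–302). Close.

{"method": "send_rows", "body": {
  "dp": [
    [0,0,0],
    [0,0,0],
    [0,0,0],
    [0,0,0],
    [0,0,0],
    [0,0,0],
    [0,0,0],
    [0,0,0]
  ],
  "yaw": [0,0,0,0,0,0,0,0],
  "claw": 0
}}

```text
time_s: 3.45
eef_pos: [0.4987, 0.2953, 0.154]
tcp_rot: [0.999, -0.053, 0.001, -0.0]
wrist_force: [0.3, -0.7, 3.4]
gripper_width: 0.0214
```

```bash
python3 - <<'E'
from h import *
need(.4975,.295,.153,-.112)
E
```

```text
t 3.45 pos [0.4987 0.2953 0.154 ] az -0.106 tool d [-0.0012  0.0004  0.001 ] yaw 0.006 F [ 0.33 -0.72  3.35] T [ 0.005  0.015 -0.026] w 0.0214 tilt [ 1.2e-03 -6.0e-04 -1.0e+00]
```

{"method": "send_rows", "body": {
  "dp": [
    [0,0,-0.004],
    [0,0,-0.008],
    [0,0,-0.014],
    [0,0,-0.016],
    [0,0,-0.016],
    [0,0,-0.016],
    [0,0,-0.016],
    [0,0,-0.016],
    [0,0,-0.016],
    [0,0,-0.016],
    [0,0,-0.01],
    [0,0,0]
  ],
  "yaw": [0,0,0,0,0,0,0,0,0,0,0,0]
}}

```text
time_s: 4.45
eef_pos: [0.4994, 0.2956, 0.3045]
tcp_rot: [0.999, -0.053, 0.002, -0.001]
wrist_force: [0.3, 0.9, -0.4]
gripper_width: 0.0214
```

```bash
python3 - <<'E'
from h import *
snap('scene','s2.png');snap('top','t2.png')
crop('s2.png','s2a.png',345,445,130,310,3.3);crop('t2.png','t2a.png',200,300,170,270,5);need(.4975,.295,.153,-.112)
E
```

```text
t 4.55 pos [0.4981 0.295  0.3012] az -0.106 tool d [-6.000e-04  1.000e-04  1.482e-01] yaw 0.006 F [-0.59 -0.31 -2.16] T [-0.032  0.043  0.018] w 0.0214 tilt [-1.e-04  0.e+00 -1.e+00]
```

View pics/s2a.png

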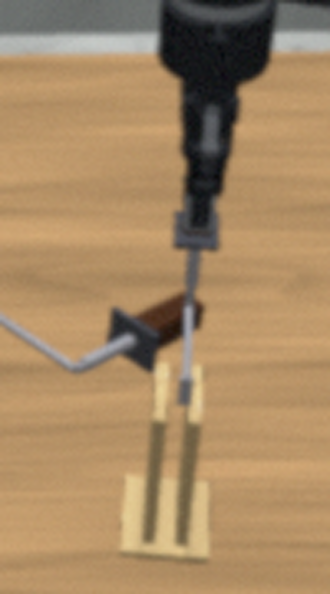

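View pics/t2a.png

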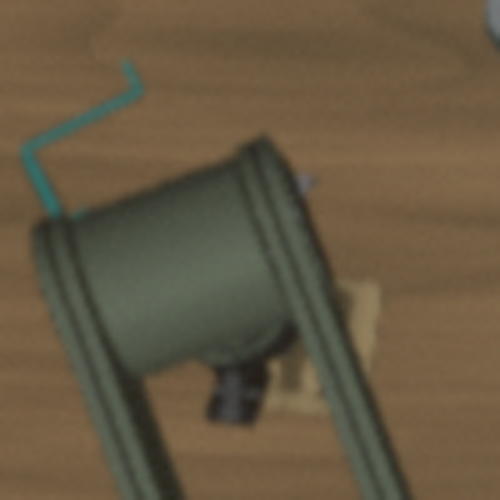

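```bash
python3 - <<'E'
from h import *
for z in(.165,.175,.185,.195,.205):
    print(z,proj('scene',[.5835+.0025,.286+.003,z]),proj('top',[.5835,.286,z]))
crop('s2.png','s2b.png',385,425,185,260,8)
E
```

```text
0.165 [401.1793683  264.72262378] [261.70703598 206.81220295]
0.175 [401.51276692 261.6129981 ] [261.3749907  206.44784681]
0.185 [401.84940622 258.47314653] [261.03908459 206.07925416]
0.195 [402.18933366 255.30262622] [260.69924993 205.70635067]
0.205 [402.53259767 252.10098562] [260.35541738 205.32906026]
```

View pics/s2b.png

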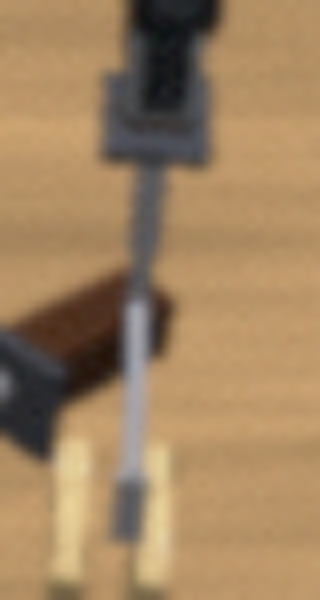

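{"method": "send_rows", "body": {
  "dp": [
    [-0.001,0.015,0],
    [-0.002,0.032,0],
    [-0.002,0.032,0],
    [-0.002,0.032,0],
    [-0.002,0.032,0],
    [-0.002,0.032,0],
    [-0.002,0.032,0],
    [-0.002,0.032,0],
    [-0.002,0.032,0],
    [-0.002,0.032,0],
    [-0.002,0.032,0],
    [-0.001,0.011,0]
  ],
  "yaw": [0,0,0,0,0,0,0,0,0,0,-0.04,-0.046]
}}

```text
time_s: 5.55
eef_pos: [0.438, -0.0504, 0.2997]
tcp_rot: [1.0, -0.011, -0.002, 0.001]
wrist_force: [0.9, 0.3, -1.3]
gripper_width: 0.0214
```

{"method": "send_rows", "body": {
  "dp": [
    [0,0,0],
    [0,0,0.01],
    [0,0,0.02],
    [0,0,0.02],
    [0,0,0.02],
    [0,0,0.02],
    [0,0,0.02],
    [0,0,0.02],
    [0,0,0.02],
    [0,0,0.02],
    [0,0,0.01],
    [0,0,0]
  ],
  "yaw": [0,0,0,0,0,0,0,0,0,0,0,0]
}}

```text
time_s: 6.55
eef_pos: [0.4371, -0.0448, 0.1178]
tcp_rot: [1.0, -0.009, -0.004, -0.001]
wrist_force: [-0.1, 0.4, -1.1]
gripper_width: 0.0214
```

```bash
python3 - <<'E'
from h import *
need(.4405,-.047,.12,-.02)
snap('scene','s3.png');snap('top','t3.png')
crop('s3.png','s3a.png',195,315,220,350,4.6);crop('t3.png','t3a.png',315,435,155,280,4.7);need(.4405,-.047,.12,-.02)
E
```

```text
t 6.55 pos [ 0.4371 -0.0448  0.1178] az -0.019 tool d [ 0.0035  0.0021 -0.0022] yaw 0.001 F [-0.15  0.39 -1.11] T [ 0.017  0.047 -0.026] w 0.0214 tilt [-0.0076 -0.0024 -1.    ]
t 6.65 pos [ 0.44  -0.046  0.121] az -0.0193 tool d [0.0006 0.001  0.001 ] yaw 0.0007 F [-0.62  0.22 -1.05] T [-0.041  0.013  0.016] w 0.0212 tilt [-1.e-03 -4.e-04 -1.e+00]
```

View pics/s3a.png

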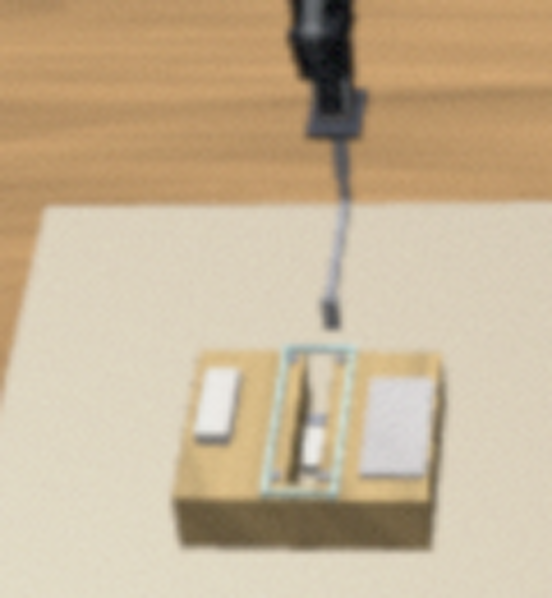

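View pics/t3a.png

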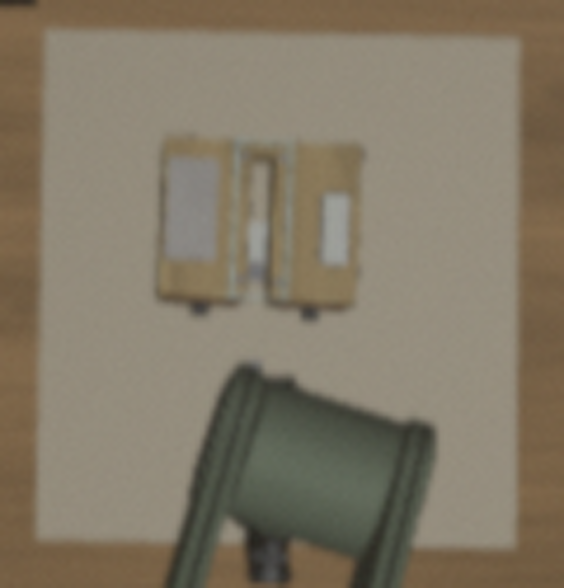

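```bash
python3 - <<'E'
from h import *
crop('s3.png','s3b.png',250,285,235,295,10);crop('t3.png','t3b.png',355,385,215,245,16)
np.set_printoptions(precision=4,suppress=True)
for z in (.04,.045,.05): print(z,pt('scene',195+347/4.6,220+205/4.6,z),pt('scene',195+329/4.6,220+300/4.6,z))
for z in(.015,.02,.025,.03): print('bottom',z,pt('scene',195+332/4.6,220+327/4.6,z))
print(pt('top',315+250/4.7,155+368/4.7,.04))
E
```

```text
0.04 [ 0.4431 -0.0427  0.04  ] [ 0.5237 -0.0476  0.04  ]
0.045 [ 0.4487 -0.042   0.045 ] [ 0.5289 -0.0468  0.045 ]
0.05 [ 0.4542 -0.0413  0.05  ] [ 0.534 -0.046  0.05 ]
bottom 0.015 [ 0.5204 -0.048   0.015 ]
bottom 0.02 [ 0.5254 -0.0472  0.02  ]
bottom 0.025 [ 0.5305 -0.0465  0.025 ]
bottom 0.03 [ 0.5355 -0.0457  0.03  ]
[ 0.5174 -0.047   0.04  ]
```

View pics/s3b.png

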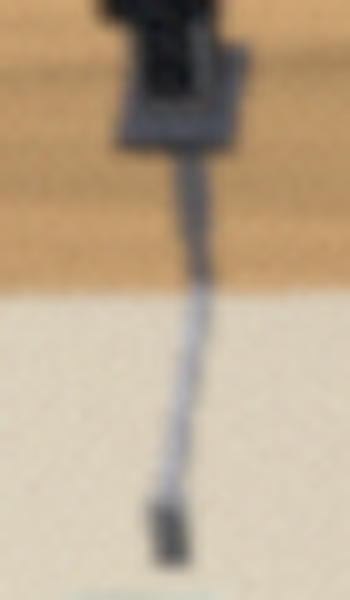

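View pics/t3b.png

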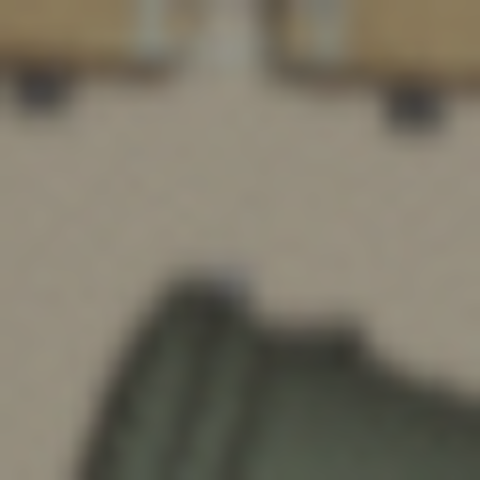

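```bash
cat > ov.py <<'E'
from h import *
def wire(yaw,cx,cy,src,n,f,box,s,segs):
    x0,x1,y0,y1=box
    im=cv2.imread('pics/'+src)[y0:y1,x0:x1];im=cv2.resize(im,None,fx=s,fy=s,interpolation=cv2.INTER_CUBIC)
    R=np.array([[np.cos(yaw),-np.sin(yaw)],[np.sin(yaw),np.cos(yaw)]])
    for a,b in segs:
        q=[]
        for p in(a,b):
            w=R@np.array(p[:2])+[cx,cy];u=(proj(n,[*w,p[2]])-[x0,y0]+.5)*s-.5;q.append(tuple(int(round(k*16)) for k in u))
        cv2.line(im,q[0],q[1],(0,0,255),1,cv2.LINE_AA,4)
    cv2.imwrite('pics/'+f,im)
# local: origin mouth
def rect(xa,xb,ya,yb,z):
    c=[(xa,ya,z),(xb,ya,z),(xb,yb,z),(xa,yb,z)];return [(c[i],c[(i+1)%4]) for i in range(4)]
org=rect(0,.110,-.068,.068,.044)+rect(0,.1,-.008,.008,.002)+rect(0,.11,-.02,.02,.048)
E
python3 - <<'E'
from ov import *
wire(-.02,.568,-.0482,'s0.png','scene','w1.png',(225,305,285,345),10,org)
wire(-.025,.5635,-.0512,'t0.png','top','w2.png',(340,400,175,230),11,org)
E
```

```text
(no output)
```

View pics/w1.png

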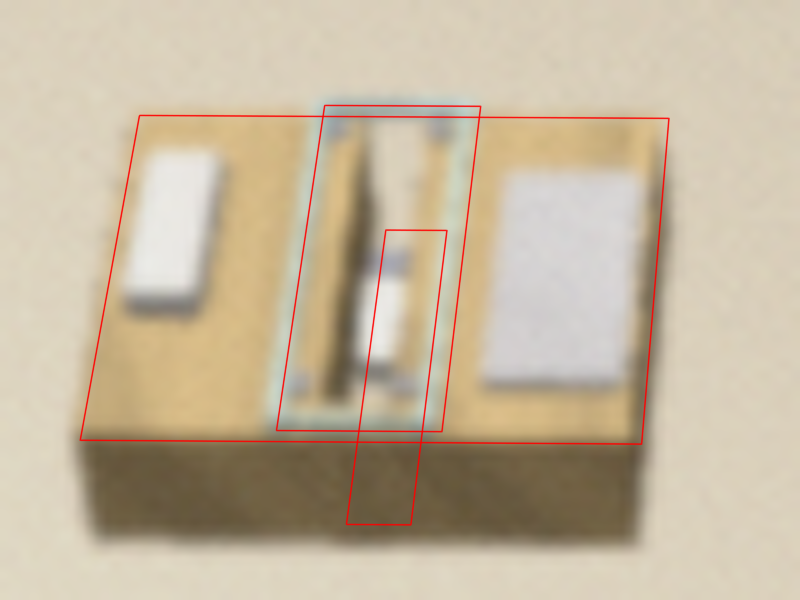

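View pics/w2.png

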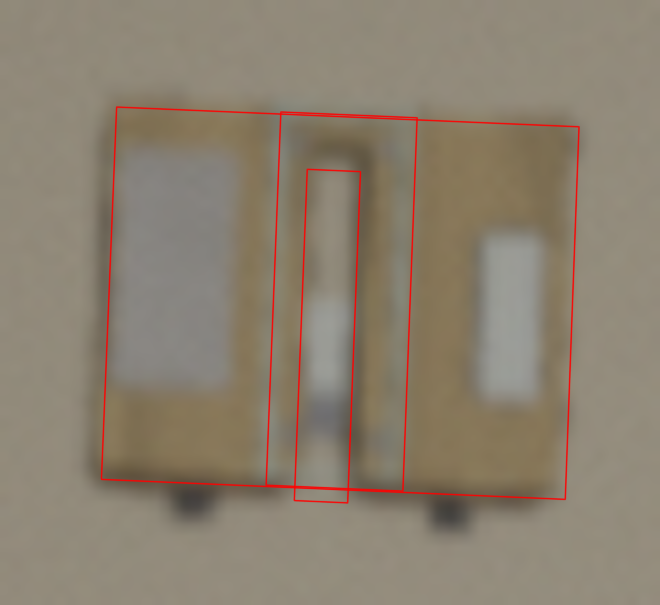

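```bash
cat >> ov.py <<'E'
def pickw(b):  # local to grip: z down to bottom b below grip
    e=-b+.022
    return [((-.005*0,-.005,-.039),(0,-.005,e)),((0,.005,-.039),(0,.005,e)),((0,-.003,e),(.085,-.003,e)),((0,.003,e),(.085,.003,e))]+\
     [((.087,-.005,e),(.087,-.005,-b)),((.087,.005,e),(.087,.005,-b)),((.087,-.005,-b),(.087,.005,-b))]+rect(-.021,.021,-.016,.016,-.034)
def po(yaw,x,y,gz,b,src,n,f,box,s):
    wire(yaw,x,y,src,n,f,box,s,[tuple((p[0],p[1],p[2]+gz) for p in sg) for sg in pickw(b)])
E
python3 - <<'E'
from ov import *
po(-.02,.440,-.046,.141,.118,'s3.png','scene','p1.png',(250,285,235,295),10)
po(-.04,.442,-.0435,.141,.118,'s3.png','scene','p2.png',(250,285,235,295),10)
a=cv2.imread('pics/p1.png');b=cv2.imread('pics/p2.png');cv2.imwrite('pics/p12.png',np.hstack([a,b]))
E
```

```text
(no output)
```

View pics/p12.png

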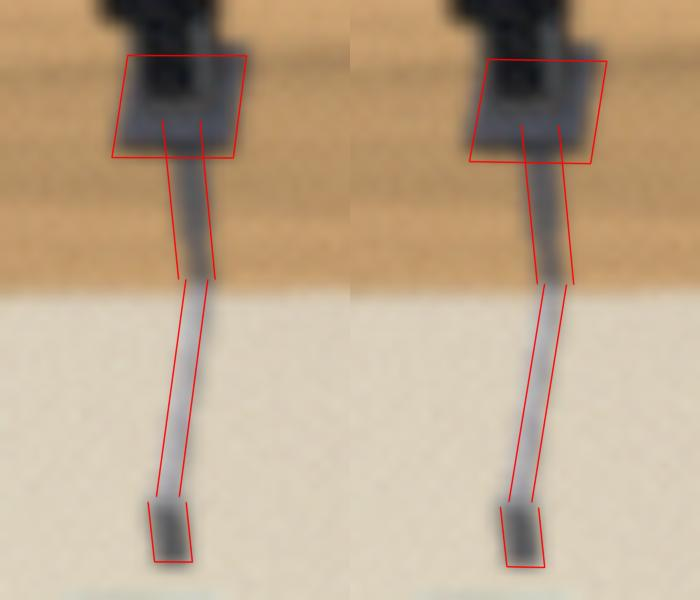

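{"method": "send_rows", "body": {
  "dp": [
    [0.0,0.0005,0.004],
    [0,0,0.004],
    [0,0,0.004],
    [0,0,0.003],
    [0,0,0],
    [0,0,0]
  ],
  "yaw": [0,0,0,0,0,0]
}}

```text
time_s: 7.15
eef_pos: [0.4401, -0.0472, 0.1062]
tcp_rot: [1.0, -0.01, -0.0, -0.0]
wrist_force: [-1.2, 0.1, -0.9]
gripper_width: 0.0217
```

{"method": "send_rows", "body": {
  "dp": [
    [0,0,0.001],
    [0,0,0.001],
    [0,0,0]
  ],
  "yaw": [0,0,0]
}}

```text
time_s: 7.4
eef_pos: [0.4402, -0.0472, 0.1042]
tcp_rot: [1.0, -0.01, -0.0, -0.0]
wrist_force: [0.2, 0.1, -1.3]
gripper_width: 0.0216
```

{"method": "send_rows", "body": {
  "dp": [
    [0,0,0.001],
    [0,0,0.001],
    [0,0,0]
  ],
  "yaw": [0,0,0]
}}

```text
time_s: 7.65
eef_pos: [0.4402, -0.0473, 0.1035]
tcp_rot: [1.0, -0.01, -0.0, 0.0]
wrist_force: [-5.8, 0.5, 8.8]
gripper_width: 0.0217
```

{"method": "send_rows", "body": {
  "dp": [
    [0,0,-0.004],
    [0,0,-0.006],
    [0,0,-0.0056],
    [0,0,0],
    [0,0,0]
  ],
  "yaw": [0,0,0,0,0]
}}

```text
time_s: 8.07
eef_pos: [0.4407, -0.0474, 0.1184]
tcp_rot: [1.0, -0.01, 0.001, 0.0]
wrist_force: [0.7, -0.1, -1.2]
gripper_width: 0.0214
```

{"method": "send_rows", "body": {
  "dp": [
    [0.006,0,0],
    [0.01,0,0],
    [0.01,0,0],
    [0.008,0,0],
    [0,0,0],
    [0,0,0]
  ],
  "yaw": [0,0,0,0,0,0]
}}

```text
time_s: 8.57
eef_pos: [0.4748, -0.0479, 0.1177]
tcp_rot: [1.0, -0.01, -0.0, -0.0]
wrist_force: [-1.1, -0.3, -1.8]
gripper_width: 0.0216
```

```bash
python3 - <<'E'
from ov import *
need(.474,-.0472,.1178,-.02)
snap('scene','s4.png');snap('top','t4.png');need(.474,-.0472,.1178,-.02)
s=robot.state();p=s['eef_pos']
po(-.02,.474,-.0472,.1178+.0192,.118,'s4.png','scene','p4.png',(240,295,245,335),6.6)
crop('s4.png','p4r.png',240,295,245,335,6.6)
a=cv2.imread('pics/p4.png');b=cv2.imread('pics/p4r.png');cv2.imwrite('pics/p4x.png',np.hstack([a,b]))
crop('t4.png','t4a.png',340,400,175,230,11)
E
```

```text
t 8.57 pos [ 0.4748 -0.0479  0.1177] az -0.0196 tool d [-0.0008 -0.0007 -0.0001] yaw 0.0004 F [-1.13 -0.33 -1.83] T [ 0.016 -0.001  0.03 ] w 0.0216 tilt [-6.e-04 -1.e-04 -1.e+00]
t 8.67 pos [ 0.4738 -0.0478  0.1175] az -0.0199 tool d [ 0.0002 -0.0006 -0.0003] yaw 0.0001 F [-0.54  0.49 -1.55] T [0.035 0.004 0.031] w 0.0215 tilt [-1.2e-03 -3.0e-04 -1.0e+00]
```

View pics/p4x.png

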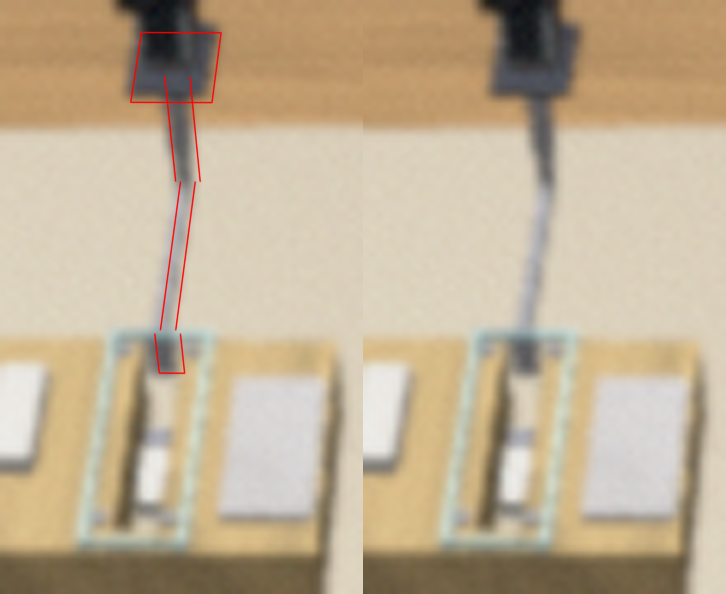

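View pics/t4a.png

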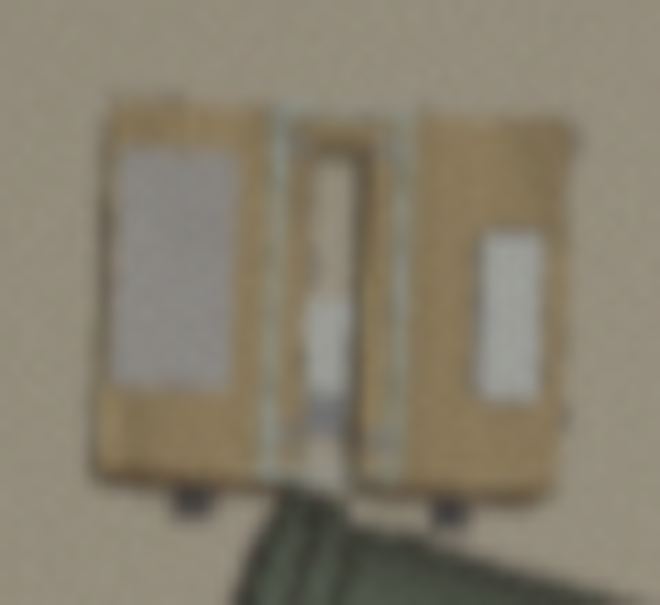

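```bash
python3 - <<'E'
from ov import *
print(pt('scene',240+165/6.6,245+374/6.6,.016))
# stick center in scene at z .013, far end & plug
for u,v in((152,446),(150,500),(155,432)): print(pt('scene',240+u/6.6,245+v/6.6,.013))
segs=org+rect(0,.1,-.008,.008,.044)+rect(.02,.06,-.0065,.0065,.013)
wire(-.02,.567,-.0492,'s4.png','scene','w4.png',(240,300,280,340),10,segs)
wire(-.02,.5635,-.0490,'t4.png','top','w5.png',(345,395,175,225),10,segs)
a=cv2.imread('pics/w4.png')[:500];b=cv2.imread('pics/w5.png')[:,:200+0]
E
```

```text
[ 0.5603274 -0.0506633  0.016    ]
[ 0.59610161 -0.05325816  0.013     ]
[ 0.62416088 -0.05184344  0.013     ]
[ 0.58870206 -0.05266367  0.013     ]
```

View pics/w4.png

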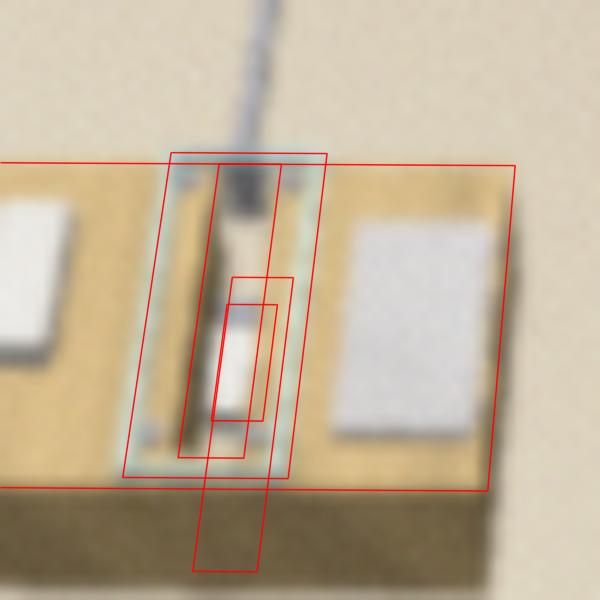

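View pics/w5.png

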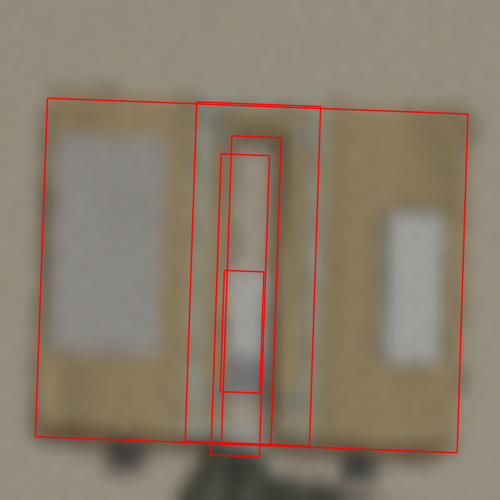

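{"method": "send_rows", "body": {
  "dp": [
    [0,-0.0015,0],
    [0,0,0],
    [0,0,0]
  ],
  "yaw": [-0.008,0,0]
}}

```text
time_s: 8.92
eef_pos: [0.4739, -0.0463, 0.1178]
tcp_rot: [1.0, -0.006, -0.0, -0.0]
wrist_force: [-0.4, -0.8, -1.7]
gripper_width: 0.0212
```

```bash
python3 - <<'E'
from ov import *
need(.474,-.0458,.1178,-.012)
snap('scene','s5.png')
segs=org+rect(0,.1,-.008,.008,.044)
wire(-.02,.567,-.0492,'s5.png','scene','w4.png',(245,285,265,335),11,segs)
po(-.02,.474,-.0458,.1178+.0192,.118,'s5.png','scene','p5.png',(245,285,265,335),11)
crop('s5.png','p5r.png',245,285,265,335,11)
cv2.imwrite('pics/p5x.png',np.hstack([cv2.imread('pics/w4.png'),cv2.imread('pics/p5.png')])[:590])
for z in(.016,.025,.034):print(z,[((proj('scene',[.560,y,z])-[245,265]+.5)*11-.5).round() for y in(-.0571,-.0491,-.0411)])
E
```

```text
t 8.92 pos [ 0.4739 -0.0463  0.1178] az -0.0119 tool d [ 0.0001 -0.0005  0.    ] yaw 0.0001 F [-0.4  -0.77 -1.73] T [ 0.031 -0.013  0.034] w 0.0212 tilt [-2.e-04 -1.e-04 -1.e+00]
0.016 [array([198., 408.]), array([232., 407.]), array([265., 407.])]
0.025 [array([195., 381.]), array([229., 381.]), array([263., 380.])]
0.034 [array([192., 354.]), array([226., 354.]), array([260., 353.])]
```

View pics/p5x.png

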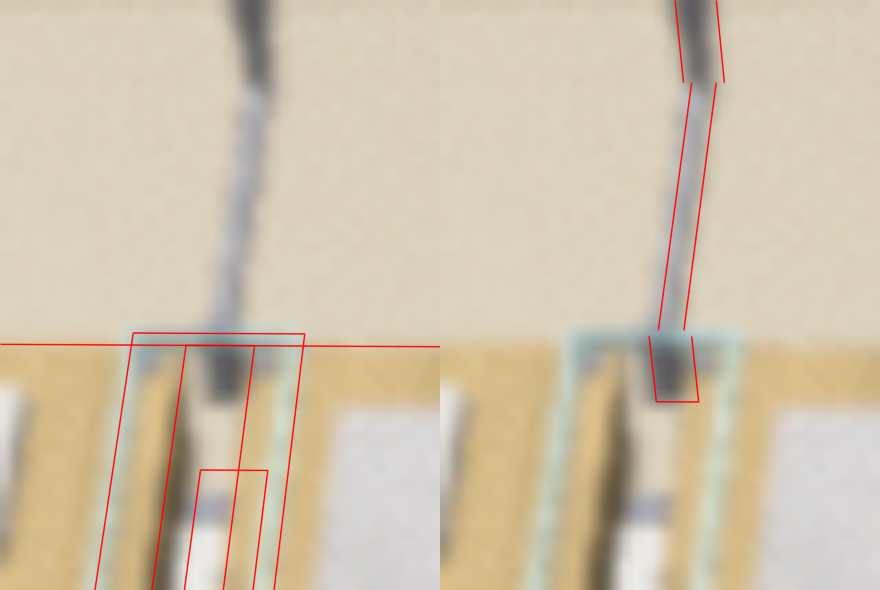

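{"method": "send_rows", "body": {
  "dp": [
    [0,-0.0008,0],
    [0.005,0,0],
    [0.008,0,0],
    [0.007,0,0],
    [0,0,0],
    [0,0,0]
  ],
  "yaw": [0,0,0,0,0,0]
}}

```text
time_s: 9.47
eef_pos: [0.495, -0.0459, 0.118]
tcp_rot: [1.0, -0.006, 0.0, 0.0]
wrist_force: [0.8, 0.4, -2.1]
gripper_width: 0.0213
```

```bash
python3 - <<'E'
from ov import *
need(.494,-.0455,.1178,-.012)
snap('scene','s6.png')
segs=org+rect(0,.1,-.008,.008,.044)
wire(-.02,.567,-.0495,'s6.png','scene','w4.png',(245,285,275,330),11,segs)
po(-.02,.494,-.0455,.1178+.0192,.118,'s6.png','scene','p5.png',(245,285,275,330),11)
cv2.imwrite('pics/p6x.png',np.hstack([cv2.imread('pics/w4.png'),cv2.imread('pics/p5.png')])[:590])
E
```

```text
t 9.47 pos [ 0.495  -0.0459  0.118 ] az -0.0118 tool d [-0.001  -0.0004  0.0002] yaw 0.0002 F [ 0.83  0.36 -2.13] T [ 0.062  0.035 -0.058] w 0.0213 tilt [ 2.e-04  1.e-04 -1.e+00]
```

View pics/p6x.png

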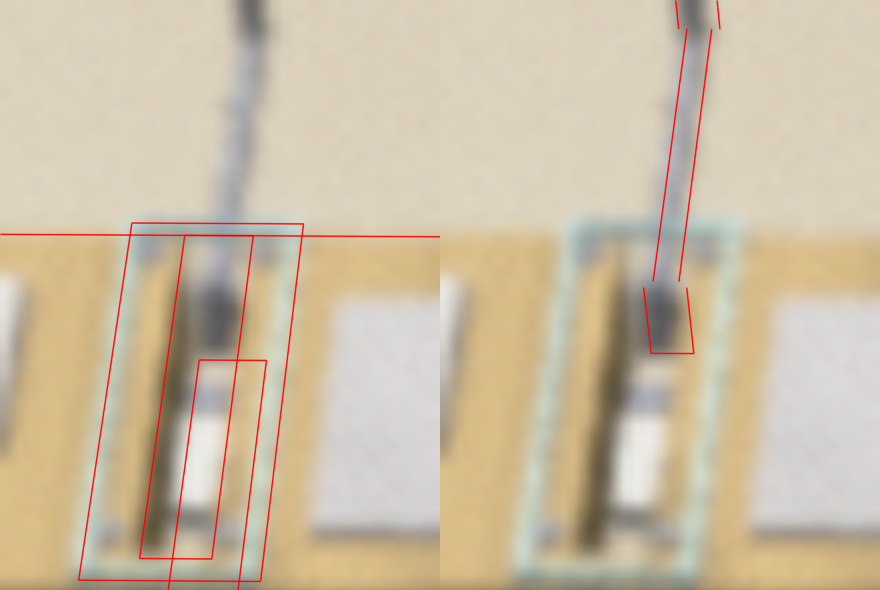

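{"method": "send_rows", "body": {
  "dp": [
    [0.004,0,0],
    [0.007,0.0001,0],
    [0.007,0.0001,0],
    [0.007,0,0],
    [0.005,0,0],
    [0,0,0]
  ],
  "yaw": [0,0,0,0,0,0]
}}

```text
time_s: 10.02
eef_pos: [0.5258, -0.0466, 0.1182]
tcp_rot: [1.0, -0.006, 0.001, 0.0]
wrist_force: [0.3, -0.1, -0.8]
gripper_width: 0.0215
```

{"method": "send_rows", "body": {
  "dp": [
    [0.004,0,0],
    [0.007,0.0001,0],
    [0.007,0.0001,0],
    [0.007,0.0001,0],
    [0.007,0,0],
    [0,0,0],
    [0,0,0]
  ],
  "yaw": [0,0,0,0,0,0,0]
}}

```text
time_s: 10.6
eef_pos: [0.5566, -0.0471, 0.1178]
tcp_rot: [1.0, -0.006, -0.0, 0.0]
wrist_force: [-0.5, 0.2, -0.9]
gripper_width: 0.0213
```

```bash
python3 - <<'E'
from ov import *
need(.5565,-.0464,.1178,-.012)
snap('scene','s7.png')
segs=org+rect(0,.1,-.008,.008,.044)
wire(-.02,.567,-.0495,'s7.png','scene','w4.png',(245,285,275,330),11,segs)
po(-.02,.5565,-.0464,.1178+.0192,.118,'s7.png','scene','p5.png',(245,285,275,330),11)
cv2.imwrite('pics/p7x.png',np.hstack([cv2.imread('pics/w4.png'),cv2.imread('pics/p5.png')])[:590])
E
```

```text
t 10.6 pos [ 0.5566 -0.0471  0.1178] az -0.0118 tool d [-0.0001 -0.0007  0.    ] yaw 0.0002 F [-0.49  0.2  -0.85] T [-0.045 -0.032  0.079] w 0.0213 tilt [-1.e-04  0.e+00 -1.e+00]
```

View pics/p7x.png

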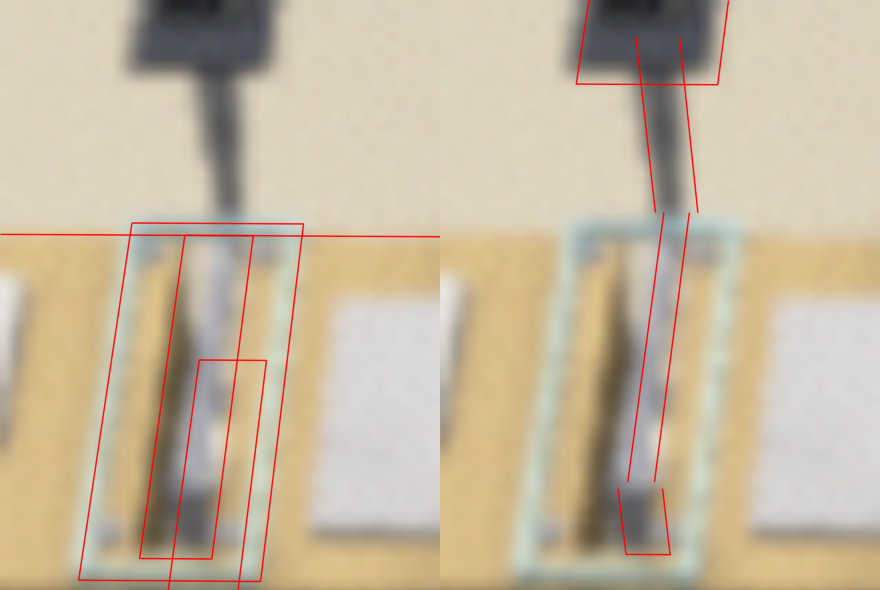

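{"method": "send_rows", "body": {
  "dp": [
    [0,0,0.003],
    [0,0,0.003],
    [0,0,0.003],
    [0,0,0],
    [0,0,0]
  ],
  "yaw": [0,0,0,0,0]
}}

```text
time_s: 11.07
eef_pos: [0.5556, -0.047, 0.1084]
tcp_rot: [1.0, -0.006, -0.001, -0.0]
wrist_force: [0.4, -0.8, -1.2]
gripper_width: 0.0218
```

{"method": "send_rows", "body": {
  "dp": [
    [0,0,0.0015],
    [0,0,0.001],
    [0,0,0.001],
    [0,0,0]
  ],
  "yaw": [0,0,0,0]
}}

```text
time_s: 11.4
eef_pos: [0.5561, -0.0471, 0.1052]
tcp_rot: [1.0, -0.006, -0.0, -0.0]
wrist_force: [-0.7, 0.2, -1.4]
gripper_width: 0.0214
```

{"method": "send_rows", "body": {
  "dp": [
    [-0.002,0,0],
    [-0.003,0,0],
    [-0.003,0,0],
    [-0.003,0,0],
    [-0.003,-0.0001,0],
    [-0.003,0,0],
    [-0.003,0,0],
    [-0.003,0,0],
    [-0.003,0,0],
    [-0.003,-0.0001,0],
    [-0.003,0,0],
    [-0.003,0,0]
  ],
  "yaw": [0,0,0,0,0,0,0,0,0,0,0,0]
}}

```text
time_s: 12.4
eef_pos: [0.521, -0.0464, 0.1054]
tcp_rot: [1.0, -0.006, 0.0, 0.0]
wrist_force: [-0.6, -0.6, -1.7]
gripper_width: 0.0214
```

```bash
python3 - <<'E'
from ov import *
need(.5565,-.0464,.1178,-.012)
snap('scene','s8.png')
crop('s8.png','p8.png',235,295,265,330,9)
E
```

```text
t 12.4 pos [ 0.521  -0.0464  0.1054] az -0.0119 tool d [ 0.0355 -0.0005 -0.0124] yaw 0.0001 F [-0.61 -0.58 -1.74] T [ 0.034 -0.024  0.016] w 0.0214 tilt [ 1.e-04  0.e+00 -1.e+00]
```

View pics/p8.png

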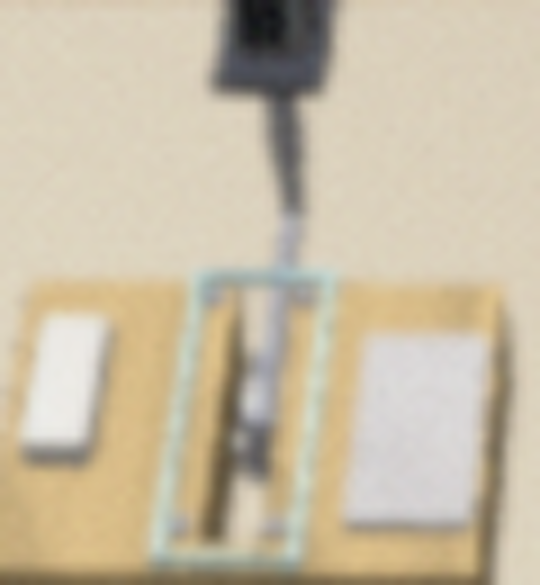

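{"method": "send_rows", "body": {
  "dp": [
    [-0.002,0,0],
    [-0.003,0,0],
    [-0.003,-0.0001,0],
    [-0.003,0,0],
    [-0.003,0,0],
    [-0.003,0,0],
    [-0.003,-0.0001,0],
    [-0.003,0,0],
    [-0.003,0,0],
    [-0.003,0,0],
    [-0.003,0,0],
    [-0.003,0,0]
  ],
  "yaw": [0,0,0,0,0,0,0,0,0,0,0,0]
}}

```text
time_s: 13.45
eef_pos: [0.4859, -0.0459, 0.1054]
tcp_rot: [1.0, -0.006, 0.0, 0.0]
wrist_force: [0.1, -0.1, -2.2]
gripper_width: 0.0215
```

```bash
python3 - <<'E'
from ov import *
need(.5565,-.0464,.1178,-.012)
snap('scene','s9.png')
crop('s9.png','p9.png',235,295,245,310,9)
E
```

```text
t 13.45 pos [ 0.4859 -0.0459  0.1054] az -0.012 tool d [ 0.0706 -0.0003 -0.0124] yaw 0.0 F [ 0.05 -0.1  -2.2 ] T [-0.028  0.012  0.021] w 0.0215 tilt [ 0.  0. -1.]
```

View pics/p9.png

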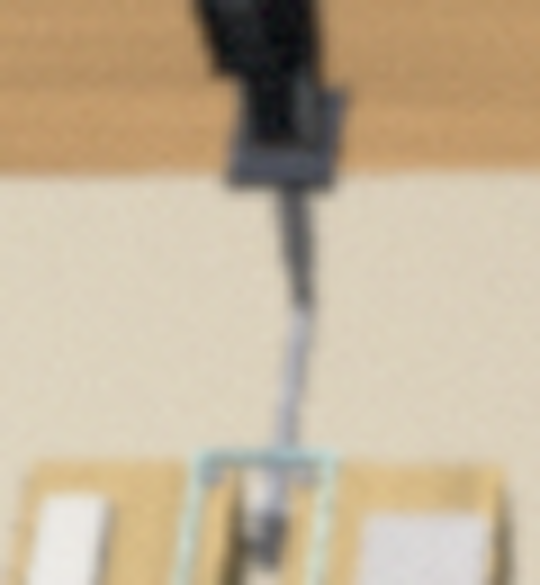

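{"method": "send_rows", "body": {
  "dp": [
    [-0.002,0,0],
    [-0.003,0,0],
    [-0.003,0,0],
    [-0.003,-0.0001,0],
    [-0.003,0,0],
    [-0.003,0,0],
    [-0.003,0,0],
    [-0.003,-0.0001,0],
    [-0.003,0,0],
    [-0.003,0,0],
    [-0.002,0,0],
    [0,0,0]
  ],
  "yaw": [0,0,0,0,0,0,0,0,0,0,0,0]
}}

```text
time_s: 14.5
eef_pos: [0.4546, -0.0452, 0.1053]
tcp_rot: [1.0, -0.006, -0.0, -0.0]
wrist_force: [-0.0, 0.1, -1.4]
gripper_width: 0.0215
```

```bash
python3 - <<'E'
from ov import *
need(.5565,-.0464,.1178,-.012)
snap('scene','s10.png');snap('top','t10.png')
crop('s10.png','p10.png',235,295,235,300,9)
crop('t10.png','t10a.png',340,400,175,240,9)
E
```

```text
t 14.5 pos [ 0.4546 -0.0452  0.1053] az -0.012 tool d [ 0.1019 -0.     -0.0126] yaw -0.0 F [-0.    0.06 -1.41] T [-0.026  0.013 -0.004] w 0.0215 tilt [-6.e-04 -1.e-04 -1.e+00]
```

View pics/p10.png

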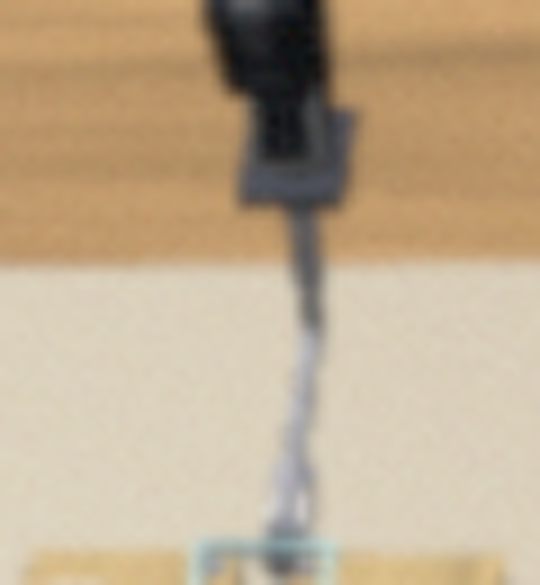

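View pics/t10a.png

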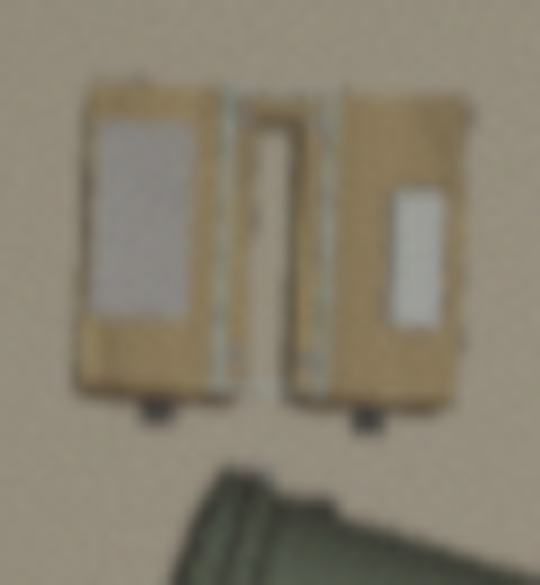

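{"method": "send_rows", "body": {
  "dp": [
    [0.003,0,0],
    [0.003,0,0],
    [0,0,-0.004],
    [0,0,-0.008],
    [0,0,-0.012],
    [0,0,-0.012],
    [0,0,0],
    [0,0,0]
  ],
  "yaw": [0,0,0,0,0,0,0,0]
}}

```text
time_s: 15.27
eef_pos: [0.4622, -0.0456, 0.1426]
tcp_rot: [1.0, -0.006, 0.001, 0.0]
wrist_force: [0.1, -0.2, -0.7]
gripper_width: 0.0211
```

{"method": "send_rows", "body": {
  "dp": [
    [0,0,-0.01],
    [0,0,-0.02],
    [0,0,-0.02],
    [0,0,-0.02],
    [0,0,-0.02],
    [0,0,-0.02],
    [0,0,-0.02],
    [0,0,-0.02],
    [0,0,-0.01],
    [0,0,0],
    [0,0,0]
  ],
  "yaw": [0,0,0,0,0,0,0,0,0,0,0]
}}

```text
time_s: 16.18
eef_pos: [0.4611, -0.0453, 0.3011]
tcp_rot: [1.0, -0.006, -0.0, 0.0]
wrist_force: [0.5, 0.1, -1.5]
gripper_width: 0.0211
```

```bash
python3 - <<'E'
from ov import *
need(.498,.295,.302,-.106)
snap('scene','s11.png')
crop('s11.png','p11.png',225,295,210,300,6.5)
E
```

```text
t 16.18 pos [ 0.4611 -0.0453  0.3011] az -0.012 tool d [ 0.0328 -0.3407 -0.0009] yaw 0.094 F [ 0.55  0.06 -1.55] T [-0.029  0.07  -0.008] w 0.0211 tilt [-1.e-04  0.e+00 -1.e+00]
```

View pics/p11.png

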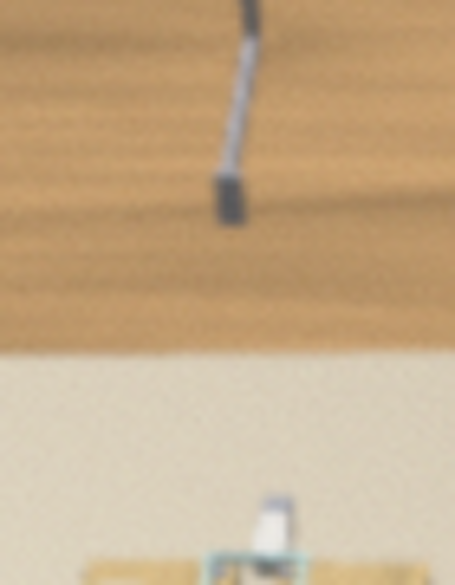

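{"method": "send_rows", "body": {
  "dp": [
    [0.002,-0.015,0],
    [0.003,-0.031,0],
    [0.003,-0.031,0],
    [0.003,-0.031,0],
    [0.003,-0.031,0],
    [0.003,-0.031,0],
    [0.003,-0.031,0],
    [0.003,-0.031,0],
    [0.003,-0.031,0],
    [0.003,-0.031,0],
    [0.003,-0.031,0],
    [0.001,-0.016,0]
  ],
  "yaw": [0,0,0,0,0,0,0,0,0,0,0,0]
}}

```text
time_s: 17.23
eef_pos: [0.497, 0.2981, 0.2985]
tcp_rot: [1.0, -0.005, -0.002, 0.0]
wrist_force: [0.2, -0.3, -1.2]
gripper_width: 0.0216
```

{"method": "send_rows", "body": {
  "dp": [
    [0,0,0],
    [0,0,0],
    [0,0,0],
    [0,0,0]
  ],
  "yaw": [0.05,0.044,0,0]
}}

```text
time_s: 17.57
eef_pos: [0.4975, 0.295, 0.2993]
tcp_rot: [0.999, -0.052, -0.002, 0.001]
wrist_force: [0.0, -0.1, -1.5]
gripper_width: 0.0211
```

```bash
python3 - <<'E'
from ov import *
need(.498,.295,.302,-.106)
snap('scene','s12.png')
need(.498,.295,.302,-.106)
a=cv2.imread('pics/s2.png')[165:265,375:430];b=cv2.imread('pics/s12.png')[165:265,375:430]
cv2.imwrite('pics/p12.png',cv2.resize(np.hstack([a,b]),None,fx=6,fy=6,interpolation=cv2.INTER_CUBIC))
E
```

```text
t 17.57 pos [0.4975 0.295  0.2993] az -0.1047 tool d [ 0.0005 -0.0001 -0.0027] yaw 0.0013 F [ 0.02 -0.07 -1.54] T [-0.013 -0.03   0.003] w 0.0211 tilt [-0.0033  0.0018 -1.    ]
t 17.62 pos [0.4977 0.2948 0.2997] az -0.1052 tool d [ 0.0003 -0.0002 -0.0023] yaw 0.0008 F [ 0.03 -0.79 -1.99] T [-0.002  0.062  0.029] w 0.0214 tilt [-0.0026  0.0014 -1.    ]
```

View pics/p12.png

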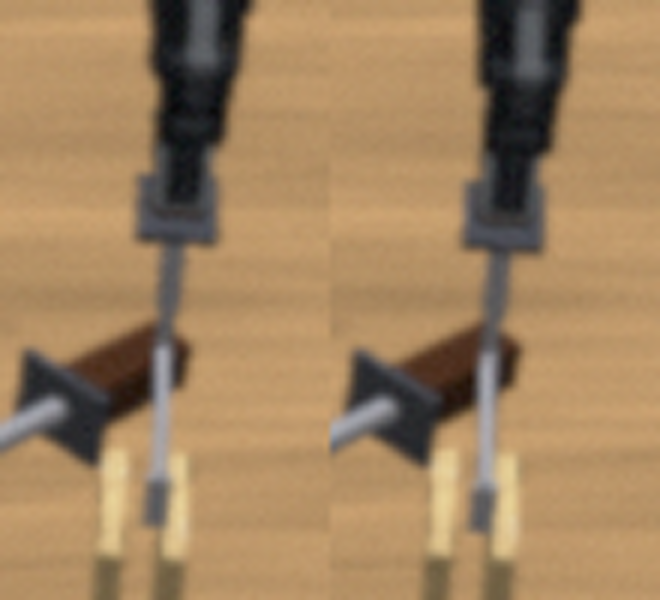

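{"method": "send_rows", "body": {
  "dp": [
    [0,-0.0005,0],
    [0,0,0.008],
    [0,0,0.014],
    [0,0,0.014],
    [0,0,0.014],
    [0,0,0.014],
    [0,0,0.014],
    [0,0,0.014],
    [0,0,0.014],
    [0,0,0.014],
    [0,0,0.008],
    [0,0,0]
  ],
  "yaw": [0,0,0,0,0,0,0,0,0,0,0,0]
}}

```text
time_s: 18.62
eef_pos: [0.4966, 0.2947, 0.1705]
tcp_rot: [0.999, -0.053, -0.002, 0.001]
wrist_force: [-0.4, -0.4, -2.3]
gripper_width: 0.0212
```

```bash
python3 - <<'E'
from ov import *
snap('scene','s13.png')
need(.498,.295,.154,-.106)
a=cv2.imread('pics/s1.png')[205:305,375:430];b=cv2.imread('pics/s13.png')[205:305,375:430]
cv2.imwrite('pics/p13.png',cv2.resize(np.hstack([a,b]),None,fx=6,fy=6,interpolation=cv2.INTER_CUBIC))
E
```

```text
t 18.67 pos [0.4975 0.2952 0.172 ] az -0.1062 tool d [0.0006 0.0001 0.018 ] yaw -0.0002 F [-0.26  0.27 -1.25] T [-0.023  0.032  0.035] w 0.0214 tilt [-0.0026  0.0014 -1.    ]
```

View pics/p13.png

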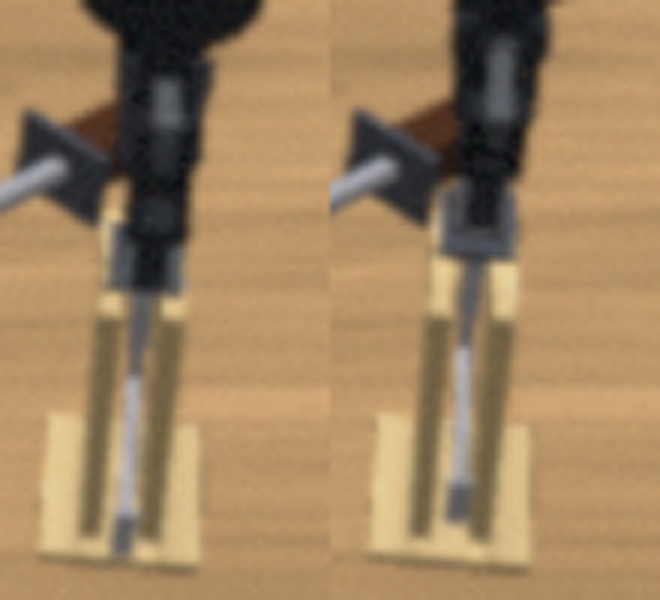

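{"method": "send_rows", "body": {
  "dp": [
    [0,0,0.005],
    [0,0,0.005],
    [0,0,0.004],
    [0,0,0],
    [0,0,0]
  ],
  "yaw": [0,0,0,0,0]
}}

```text
time_s: 19.08
eef_pos: [0.4983, 0.2957, 0.1593]
tcp_rot: [0.999, -0.053, -0.0, 0.0]
wrist_force: [0.8, -0.0, -1.6]
gripper_width: 0.0216
```

{"method": "send_rows", "body": {
  "dp": [
    [0,0,0.001],
    [0,0,0.001],
    [0,0,0]
  ],
  "yaw": [0,0,0]
}}

```text
time_s: 19.33
eef_pos: [0.4984, 0.2958, 0.1574]
tcp_rot: [0.999, -0.053, 0.0, -0.0]
wrist_force: [-0.0, -0.3, -1.7]
gripper_width: 0.0214
```

{"method": "send_rows", "body": {
  "dp": [
    [0,0,0.001],
    [0,0,0],
    [0,0,0]
  ],
  "yaw": [0,0,0]
}}

```text
time_s: 19.58
eef_pos: [0.4984, 0.2957, 0.1564]
tcp_rot: [0.999, -0.053, -0.0, 0.0]
wrist_force: [-0.2, 1.5, -1.6]
gripper_width: 0.021
```

{"method": "send_rows", "body": {
  "dp": [
    [0,0,0.001],
    [0,0,0.001],
    [0,0,0],
    [0,0,0]
  ],
  "yaw": [0,0,0,0]
}}

```text
time_s: 19.92
eef_pos: [0.4983, 0.2957, 0.1542]
tcp_rot: [0.999, -0.053, -0.0, 0.0]
wrist_force: [-0.2, 0.4, -1.1]
gripper_width: 0.0211
```

{"method": "send_rows", "body": {
  "dp": [
    [0,0,0.0007],
    [0,0,0],
    [0,0,0]
  ],
  "yaw": [0,0,0]
}}

```text
time_s: 20.17
eef_pos: [0.4985, 0.2958, 0.154]
tcp_rot: [0.999, -0.053, 0.0, -0.0]
wrist_force: [0.8, -0.7, 0.9]
gripper_width: 0.0213
```

{"method": "send_rows", "body": {
  "dp": [
    [0,0,0.0005],
    [0,0,0],
    [0,0,0]
  ],
  "yaw": [0,0,0]
}}

```text
time_s: 20.42
eef_pos: [0.4985, 0.2958, 0.1539]
tcp_rot: [0.999, -0.053, 0.0, -0.0]
wrist_force: [-2.3, -1.8, 6.5]
gripper_width: 0.0215
```

{"method": "send_rows", "body": {
  "dp": [
    [0,0,0],
    [0,0,0],
    [0,0,0],
    [0,0,0],
    [0,0,0],
    [0,0,0],
    [0,0,0],
    [0,0,0]
  ],
  "yaw": [0,0,0,0,0,0,0,0],
  "claw": 1
}}

```text
time_s: 21.08
eef_pos: [0.4984, 0.2957, 0.1531]
tcp_rot: [0.999, -0.053, -0.0, 0.0]
wrist_force: [-0.1, 0.2, 0.1]
gripper_width: 0.0852
```

```bash
python3 - <<'E'
from ov import *
snap('scene','s14.png')
need(.498,.295,.154,-.106)
a=cv2.imread('pics/s1.png')[205:305,375:430];b=cv2.imread('pics/s14.png')[205:305,375:430]
cv2.imwrite('pics/p14.png',cv2.resize(np.hstack([a,b]),None,fx=6,fy=6,interpolation=cv2.INTER_CUBIC))
E
```

```text
t 21.13 pos [0.4984 0.2957 0.1532] az -0.1061 tool d [-0.0003  0.0008 -0.0008] yaw -0.0001 F [ 0.21  0.72 -0.27] T [-0.006 -0.016 -0.008] w 0.0853 tilt [ 0. -0. -1.]
```

View pics/p14.png

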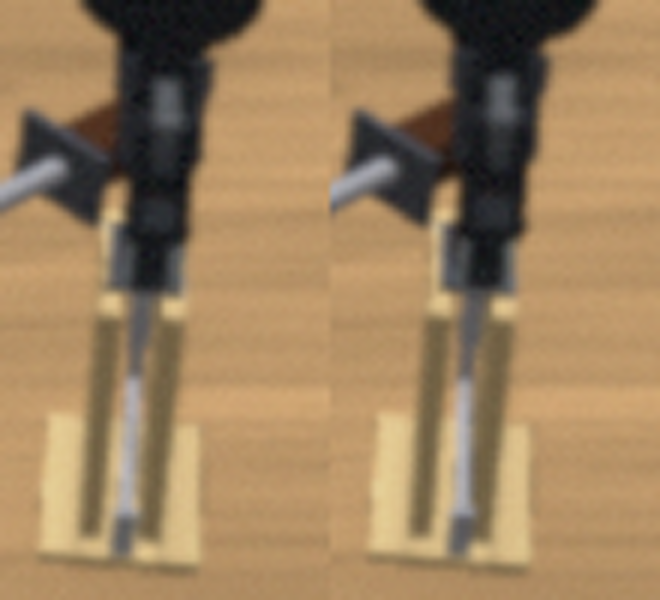

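Seated as at the start. Retreat straight up, then check everything.

{"method": "send_rows", "body": {
  "dp": [
    [0,0,-0.006],
    [0,0,-0.012],
    [0,0,-0.016],
    [0,0,-0.02],
    [0,0,-0.02],
    [0,0,-0.02],
    [0,0,-0.02],
    [0,0,-0.02],
    [0,0,-0.01],
    [0,0,0]
  ],
  "yaw": [0,0,0,0,0,0,0,0,0,0]
}}

```text
time_s: 21.97
eef_pos: [0.5002, 0.2965, 0.3018]
tcp_rot: [0.999, -0.053, 0.004, -0.002]
wrist_force: [-0.2, -1.0, -0.4]
gripper_width: 0.0856
```

{"method": "send_rows", "body": {
  "dp": [
    [-0.01,-0.01,0],
    [-0.01,-0.02,0],
    [-0.01,-0.03,0],
    [-0.01,-0.03,0],
    [-0.01,-0.03,0],
    [-0.01,-0.03,0],
    [-0.01,-0.02,0],
    [0,-0.01,0],
    [0,0,0]
  ],
  "yaw": [0,0,0,0,0,0,0,0,0]
}}

```text
time_s: 22.72
eef_pos: [0.446, 0.4839, 0.2948]
tcp_rot: [0.999, -0.051, -0.001, 0.001]
wrist_force: [0.0, -1.3, -0.2]
gripper_width: 0.0852
```

```bash
python3 - <<'E'
from ov import *
snap('scene','s15.png');snap('top','t15.png')
need(.498,.295,.154,-.106)
a=cv2.imread('pics/s0.png')[205:305,375:430];b=cv2.imread('pics/s15.png')[205:305,375:430]
cv2.imwrite('pics/p15.png',cv2.resize(np.hstack([a,b]),None,fx=6,fy=6,interpolation=cv2.INTER_CUBIC))
segs=org+rect(-.068,-.028,-.0065,.0065,.013)
wire(-.02,.5635,-.0490,'t15.png','top','w15.png',(340,400,175,245),8,segs)
E
```

```text
t 22.82 pos [0.4475 0.4814 0.2958] az -0.1058 tool d [0.0701 0.1797 0.1421] yaw 0.0002 F [-0.32 -1.54  0.42] T [ 0.007 -0.003  0.052] w 0.0854 tilt [-0.0013  0.0026 -1.    ]
```

View pics/p15.png

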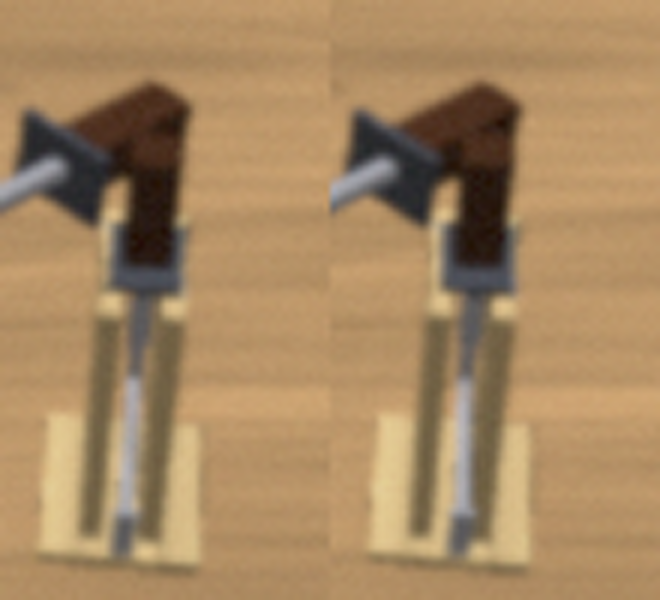

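View pics/w15.png

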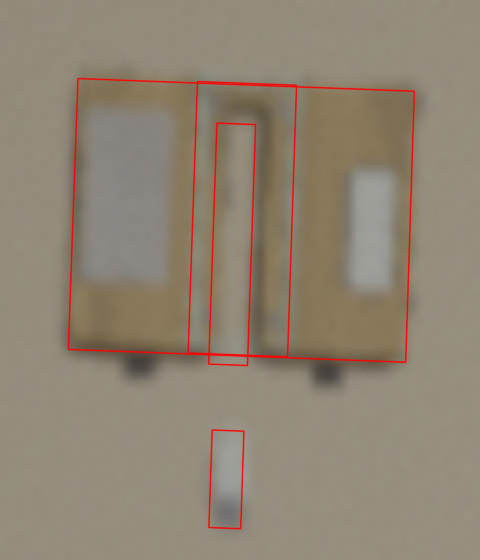

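View pics/s15.png

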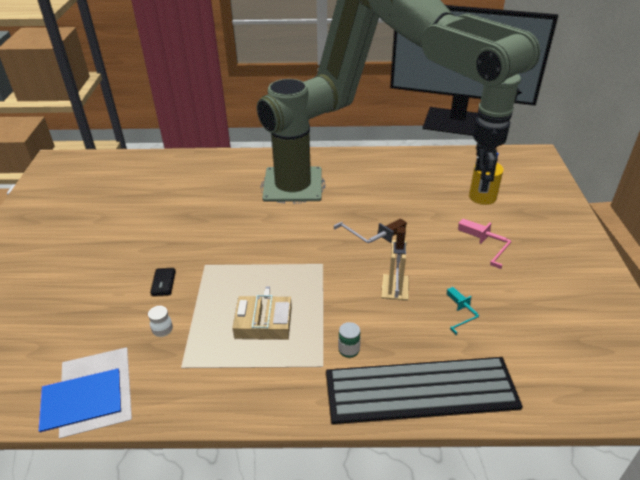

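```bash
python3 -c "
from plant import close_job
print(close_job())"
```

```text
the job is handed in; nothing more can be done
None
```

The stick is out of the slot, the brown pick is back in its stand, and I handed the job in at about 23 s. `close_job` gave no verdict.

**What I did**
- I took the brown pick from the stand. The other brown one, lying on the desk, is larger, and I left the pink and turquoise ones alone.
- I touched the pad lightly in front of the slot. The blade's edge came out about 118 mm below the grip.
- I went in over the stick, lowered the hook behind it to about 1.5 mm above the pad, and drew it out slowly. Then I reseated and released the pick.

**Last checks**
- **Stick:** in the top picture it lies flat on the slot's line, with its centre about 48 mm in front of the mouth.
- **Pick:** it looks the same in its stand as in the first picture, to within about 1 mm.
- **Bystanders:** the jar, can and mouse show no visible shift in the scene picture.
- **Gripper:** it is open and clear of everything.
- **Forces:** the highest I read at the wrist was about 10 N, during the pad touch. I only read forces between moves, so brief peaks could have been missed.

**What disagreed:** the two cameras place the organiser 3–4 mm apart along x. My first alignment on the slot was also 2–3 mm off sideways, and I corrected it from close-up pictures before going in.

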